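# Hook out the drip pan and stand the bottle in it

## Robot

A 7-joint arm with a two-finger parallel gripper is mounted at the origin on the work surface. World frame = base frame: x ahead of the robot, y to its left, z up, the work surface at z = 0. Lengths are in mm, angles in rad, forces in N, time in s.
With the tool pointing down it reaches from about 425 to 950 mm from the base axis. Payload 4.7 kg.
Tool frame: the origin (TCP) lies at the very end of the fingers, on their centre line; the grasp point (between the pads) lies 19 mm behind it (arm.grip_point_offset is the z of the grasp point in the tool frame, in mm); z points along the fingers, x is the direction in which the jaws open and shut, and the axes are right-handed (so a half turn about z gives the same grasp; the last joint's range is limited). The gripper opens to 87 mm and grips with 3 to 60 N. Pads are 19 mm wide; open, the fingers measure 117 mm over their backs; the gripper's body (75 mm by 190 mm) begins 51 mm behind the grasp point.
Start: joints at [1.148, 0.469, -0.049, 1.532, 0.024, 1.141, -0.082], TCP at [259.045, -623.334, 222.573] pointing down, gripper open.
Joint ranges: [-2.59, 2.59], [-0.33, 1.99], [-1.39, 1.29], [0.1, 2.45], [-1.04, 4.18], [0.21, 1.99], [-2.66, 2.66]. Speed limits (rad/s): [2.57, 2.57, 3.14, 3.14, 3.14, 3.14, 3.14].

## Interface

Orientations are given as a unit quaternion [w, x, y, z].
In Python, from station import arm, imaging, job gives the robot as it stands.
- The arm moves only by the tool step_arm, never from a script. Its argument "plan" is a list of rows, each an object with "hand": the opening, from 0 (shut) to 1 (fully open); "travel": the shift along the world's x, y, z in cm, a list of three; "turn": the turn about the world's z in rad. In form: [{"hand": hand, "travel": [tx, ty, tz], "turn": turn}, ...]. A call has exactly 10 rows; each row is the pose to reach, as a shift and turn from the pose measured when the call began; what a row does not reach only later rows make up. A row lasts 1/12 s, in which the tool goes at most 41.7 mm and 7.16 degrees, less where a joint would pass 70% of its speed; a pose out of reach is approached as far as the arm can. A call with a gripper value outside its range is refused whole. The fingers move at their own pace and stop on an object; "newtons" is the grip in N (left out, the last holds). Time passes only in rows, so rows that repeat a pose let the fingers close, or fill a call up. It gives the time, the measured TCP pose, the force and the opening at its end, in the units of the state.
- arm.sense(): the state, without advancing time (a new reading comes with each control period).
- imaging.read_camera(name): name is "side" or "top" or "wrist"; returns the picture (480x640x3 uint8, blue, green, red); there is no depth.
- imaging.camera_info(name): a dict with "fx", "fy", "cx", "cy" (pixels), "distortion" ([k1, k2, p1, p2, k3] as OpenCV has them; the pictures are not rectified), "rvec" (rotation vector, rad) and "tvec" (3), from world to camera coordinates, as OpenCV has them; the wrist camera has in their place "T_tool_cam" (4x4, takes a point from camera to tool coordinates, whose origin is the TCP and whose axes are the tool frame's). Camera axes: x right, y down, z forward; pixel columns grow to the right and rows downward; lengths in mm; the calibration is good to about 2 mm. A picture is of the moment at which its call begins: read the wrist's pose just before it. camera_info takes no time and is no camera call.
- job.sign_off(): hands the job in, once; it reports no verdict.
The state is a dict: "time_s": time; "qpos": joint angles; "qvel": joint speeds; "tau": joint torques, N m; "position": TCP position; "eef_rot": TCP orientation; "wrist_force": force on the tool from outside, world axes, zero at the start; "ft_torque": the same for the moment, N m; "gripper_width": finger opening in mm.
Only numpy, scipy, OpenCV 4.12 (cv2) and the standard library are available. Lean on these libraries where they do the work, as an engineer would, in place of code of your own. Each camera call takes 0.05 s, during which the arm holds its last target.

## Task

Take the red-handled pull hook off its rest and use it to pull the green drip pan by its eye straight out, until no part of the pan is under the block shelf any more; the gripper itself must not touch the pan. Lay the hook back in both forks of its rest as you found it, then take the blue bottle off the shelf and stand it gently upright on the floor of the pan. Leave the bowl, the scoop and the clamp where they are.

Things in the scene. Friction and masses are not known exactly. Their poses are not given: they have to be found in the camera images.
- shelf: Fixed low shelf: two stacks of grey breeze blocks 100 wide, 150 high, 230 mm apart, topped by a steel tray 440 x 260 mm. Origin on the table (z 0) below the middle of the tray's front edge; x along that edge, +y into the bay (pull out towards -y), z up. 150 mm clear below the tray; the tray's floor is at z 154, its lip at 166; it covers y 0 to 260.
- pan: Loose open green drip pan, outside 150 (x) x 160 (y) x 35 mm high, walls and floor 4 mm, about 0.4 kg. Starts on the table in the bay, +y end inwards. Origin at the centre of its underside. A level steel eye on the middle of its -y wall shows just in front of the shelf.
- pan_eye (a point): Centre of the pan's eye, a level steel ring, hole 34 mm across, bar 6 mm thick, 22 mm above the table and 107 mm from the pan's centre on its -y side (27 mm beyond the wall).
- pan_back (a point): Middle of the lower edge of the pan's inner (+y) end, 80 mm from the pan's centre. The pan is out when this point and the corners beside it are in front of the shelf's front edge.
- hook: Loose pull hook, 0.15 kg: red bar handle 18 wide, 22 mm high, from x -75 to +30 mm, then a straight 8 mm aluminium rod to x 140, bent square down into a prong 8 mm thick. Origin at its balance point, in the middle of the handle's section; +x to the prong, z up, prong towards -z. Grip across the handle (along y) at the origin.
- hook_tip (a point): Lower end of the prong: 140 mm along +x from the hook's origin and 52 mm below it.
- rest: Fixed plywood rest, base 160 x 70 x 8 mm, origin at the centre of its underside, z up. Open-topped forks at x -60 (for the handle: slot 32 wide, bottom 64 up) and x +60 (for the rod: slot 28 wide, bottom 71 up), 10 thick, cheeks 20 high. The hook lies level in both, origin 75 mm above the rest's, axes parallel to the rest's; it goes back so.
- bottle: Loose blue plastic bottle on the shelf's tray, 0.3 kg, 170 mm high, body 56 mm across up to 105 mm, sloping to a 26 mm neck at 130 mm; white twist cap 34 mm across from 135 to 170 mm, shut tight: lift it by the cap. Origin at the centre of its underside, z up.
- bowl: White ceramic bowl on the shelf, 96 mm across, 45 mm high; leave it. Origin at the centre of its underside.
- scoop: Orange plastic scoop lying on the shelf behind the others, cup 85 x 60 x 35 mm with a handle to its -x side; leave it. Origin under the centre of its cup.
- clamp: Small blue vice-style clamp on the shelf, 50 x 90 x 57 mm; leave it. Origin at the centre of its underside.
There are look-alikes about, which are no part of the job. There is more than one size of the bottle; the one meant has the size given above. Of the things that look like the rest, take the one that is farthest from the robot's base at the start.

How it is judged:
By the outcome, as a careful person would: the job done as asked, in the order asked, and still so for the second after the job is handed in, with the robot touching nothing.
It also fails if it takes over 69 s, if anything falls off the work surface, if the arm or the gripper's body presses on something with over 40 N, if the wrist force passes 120 N, or if a joint passes its speed limit or range.

## Working session

There is one attempt and no reset: what is moved stays moved. The work goes in short steps, Python scripts to look and compute and a tool call to move; the robot and the scene stay as the last step left them, time stands still between calls to the robot, and variables do not carry over. Pictures are saved under pics/ and viewed, and the job is handed in when it is done.

Besides the shell and the picture viewer there is one more tool, called after "Request:" as name([rows], argument=value, ...), one row to a line, values as JSON. step_arm: Moves the arm, as the interface text tells. Its arguments: {"type":"object","properties":{"plan":{"type":"array"},"newtons":{"type":"number"}},"required":["plan"]}

```bash
ls; mkdir -p pics; python3 - <<'E'
from station import arm, imaging, job
import cv2
s=arm.sense(); print(s['time_s'],s['position'],s['eef_rot'],s['gripper_width'],arm.grip_point_offset)
for n in ['side','top','wrist']:
    cv2.imwrite(f'pics/{n}0.png',imaging.read_camera(n)); print(n,imaging.camera_info(n))
E
```

```text
pics
0.0 [ 258.76115774 -622.78241006  221.49495031] [-5.10877785e-04  8.31779935e-01 -5.55104654e-01 -8.37597746e-04] 87.29251216515607 -18.700000000000003
side {'fx': 594.4167926825121, 'fy': 594.4167926825121, 'cx': 311.7237827305232, 'cy': 242.29593899963703, 'distortion': array([-0.00161882,  0.        ,  0.        ,  0.        ,  0.        ]), 'rvec': array([ 1.92398483, -1.84028395,  0.57007017]), 'tvec': array([  29.24463883,  487.57842991, 1502.04065425])}
top {'fx': 541.5849515380188, 'fy': 541.5849515380188, 'cx': 318.475336006253, 'cy': 233.73182213889004, 'distortion': array([-0.00797832,  0.        ,  0.        ,  0.        ,  0.        ]), 'rvec': array([ 2.18080229, -2.13765194,  0.11242038]), 'tvec': array([  21.03114557,  526.98176927, 1449.13997063])}
wrist {'fx': 361.9210801909392, 'fy': 361.9210801909392, 'cx': 322.85622025655596, 'cy': 241.38565002393193, 'distortion': array([0.01682612, 0.        , 0.        , 0.        , 0.        ]), 'T_tool_cam': array([[ 9.99998831e-01, -1.46604147e-03, -4.33982642e-04,
         2.92863326e-01],
       [ 1.52886340e-03,  9.61422122e-01,  2.75073020e-01,
        -7.57501900e+01],
       [ 1.39720580e-05, -2.75073362e-01,  9.61423239e-01,
        -1.62929783e+02],
       [ 0.00000000e+00,  0.00000000e+00,  0.00000000e+00,
         1.00000000e+00]])}
```

View pics/side0.png

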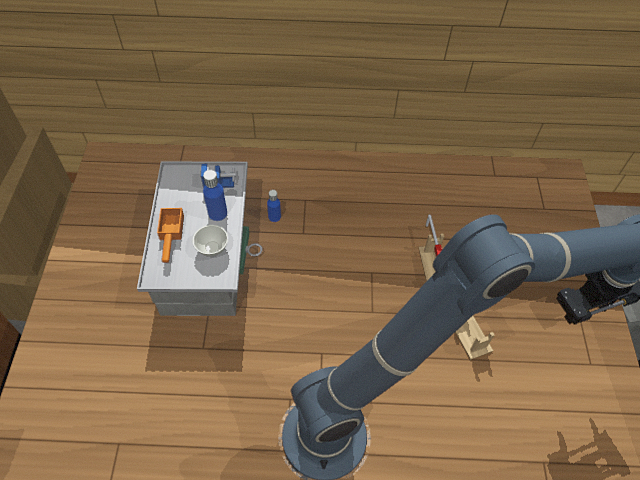

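View pics/top0.png

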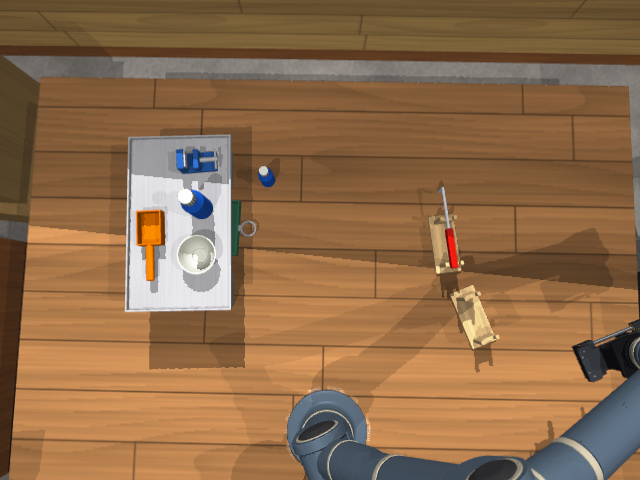

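View pics/wrist0.png

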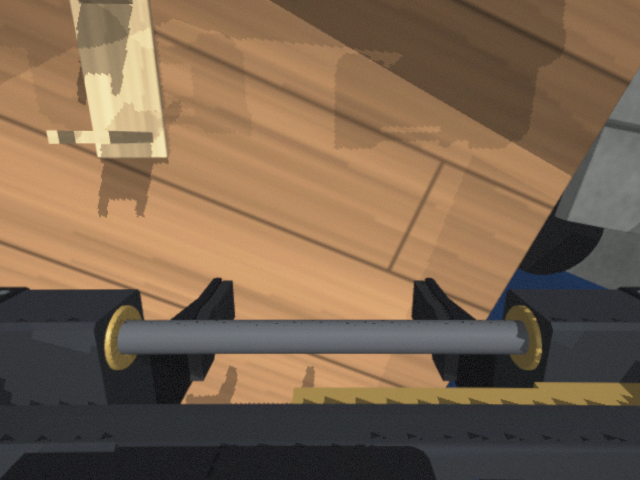

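```bash
cat > h.py <<'E'
import numpy as np, cv2
from station import arm, imaging, job
from scipy.spatial.transform import Rotation as R
def cam(n, st=None):
    i=imaging.camera_info(n); K=np.array([[i['fx'],0,i['cx']],[0,i['fy'],i['cy']],[0,0,1]]); d=i['distortion']
    if n=='wrist':
        q=np.array(st['eef_rot']); T=np.eye(4); T[:3,:3]=R.from_quat(q[[1,2,3,0]]).as_matrix(); T[:3,3]=st['position']
        C=T@i['T_tool_cam']; Rm=C[:3,:3].T; return K,d,Rm,-Rm@C[:3,3]
    return K,d,R.from_rotvec(i['rvec']).as_matrix(),np.array(i['tvec'])
def ray(c,p):
    K,d,Rm,t=c; u=cv2.undistortPoints(np.array([[p]],float),K,d)[0,0]
    v=Rm.T@np.array([u[0],u[1],1]); return -Rm.T@t, v/np.linalg.norm(v)
def onz(c,p,z):
    o,v=ray(c,p); return o+v*(z-o[2])/v[2]
def tri(c1,p1,c2,p2):
    A=[];b=[]
    for c,p in((c1,p1),(c2,p2)):
        o,v=ray(c,p); P=np.eye(3)-np.outer(v,v); A.append(P); b.append(P@o)
    A=np.vstack(A); b=np.hstack(b); x=np.linalg.lstsq(A,b,rcond=None)[0]; return x,np.linalg.norm(A@x-b)
def proj(c,X):
    K,d,Rm,t=c; return cv2.projectPoints(np.array([X],float),cv2.Rodrigues(Rm)[0],t,K,d)[0][0,0]
def crop(im,x0,y0,x1,y1,k,name):
    cv2.imwrite('pics/'+name,cv2.resize(im[y0:y1,x0:x1],None,fx=k,fy=k,interpolation=cv2.INTER_CUBIC))
E
python3 - <<'E'
from h import *
t=cv2.imread('pics/top0.png'); s=cv2.imread('pics/side0.png')
crop(t,120,130,290,320,3,'ct_shelf.png'); crop(t,400,170,520,360,3,'ct_rest.png'); crop(s,130,150,300,330,3,'cs_shelf.png'); crop(s,400,190,520,370,3,'cs_rest.png')
E
```

```text
(no output)
```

View pics/ct_shelf.png

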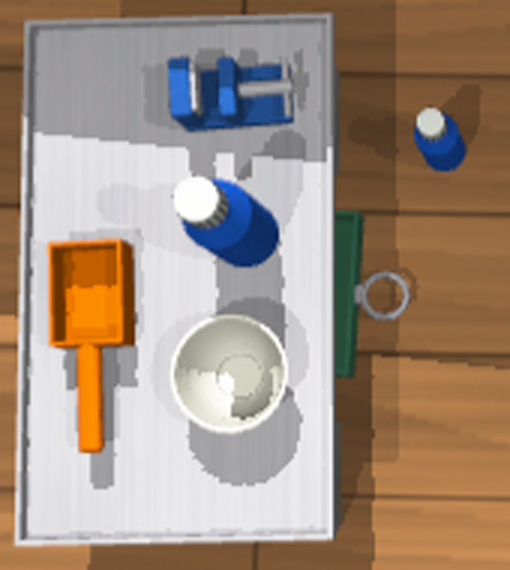

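View pics/ct_rest.png

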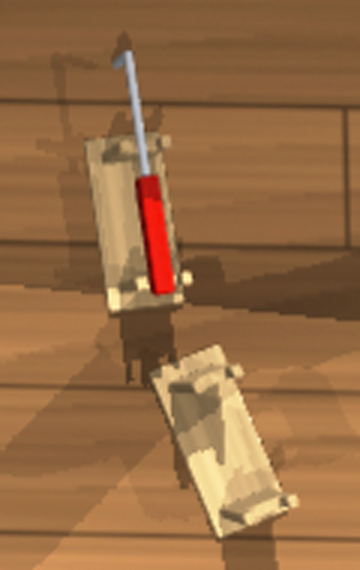

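View pics/cs_shelf.png

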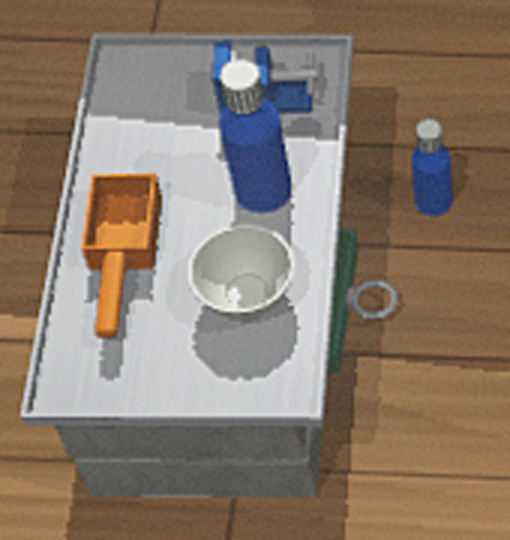

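View pics/cs_rest.png

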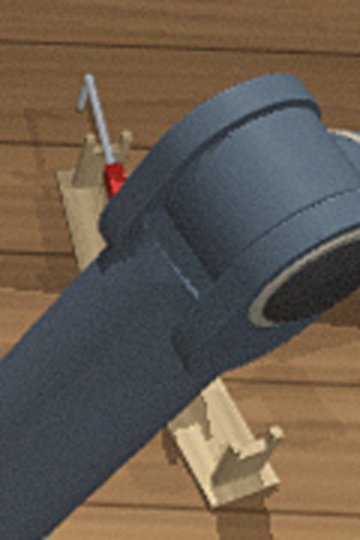

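```bash
python3 - <<'E'
from h import *
np.set_printoptions(precision=1,suppress=True)
T=cam('top');S=cam('side')
im=cv2.imread('pics/top0.png'); hsv=cv2.cvtColor(im,cv2.COLOR_BGR2HSV)
def mask(lo,hi): return cv2.inRange(hsv,lo,hi)
red=mask((0,180,120),(5,255,255))|mask((174,180,120),(180,255,255))
red[:, :400]=0; red[300:]=0
c=max(cv2.findContours(red,0,2)[0],key=cv2.contourArea)
r=cv2.minAreaRect(c); print(r); b=cv2.boxPoints(r)
for p in b: print(p,onz(T,p,86))
print('elbow',onz(T,(441.8,189.5),79))
print('rest base corners z8',[onz(T,(400+x/3,170+y/3),8)[:2] for x,y in((87,139),(158,131),(184,303),(110,313))])
cap,e=tri(T,(120+197/3,130+200/3),S,(130+238/3,150+73/3));print('cap top',cap,e)
cap,e=tri(T,(120+431/3,130+122/3),S,(130+429/3,150+127/3));print('small cap',cap,e)
print('eye',tri(T,(120+384/3,130+295/3),S,(130+374/3,150+299/3)),onz(T,(120+384/3,130+295/3),22),onz(S,(130+374/3,150+299/3),22))
print('tray corners166',[onz(T,(120+x/3,130+y/3),166)[:2] for x,y in((25,22),(331,14),(332,538),(17,543))])
print('pan front top corners z35',[onz(T,(120+x/3,130+y/3),35)[:2] for x,y in((361,212),(354,376))])
print('bowl',onz(T,(120+230/3,130+373/3),199))
E
```

```text
((451.88995361328125, 247.73001098632812), (39.59798049926758, 6.646804332733154), 81.8698959350586)
[445.8 228.6] [ 540.2 -303.    86. ]
[452.4 227.7] [ 543.  -320.3   86. ]
[458.  266.9] [ 440.4 -334.1   86. ]
[451.4 267.8] [ 437.6 -316.9   86. ]
elbow [ 645.7 -294.6   79. ]
rest base corners z8 [array([ 583.6, -274.2]), array([ 592.3, -340. ]), array([ 433.6, -362.6]), array([ 423.1, -294.9])]
cap top [569.9 323.9 323.3] 0.5803330696019063
small cap [677.7 175.5 123.2] 0.9074657751434694
eye (array([539. , 225.3,  17.8]), np.float64(1.5653852837848363)) [538.5 225.8  22. ] [536.1 223.6  22. ]
tray corners166 [array([747.9, 517.9]), array([759.3, 258.7]), array([321. , 240.9]), array([311.5, 498.2])]
pan front top corners z35 [array([613. , 247.7]), array([462.6, 248.6])]
bowl [451.6 322.5 199. ]
```

Request:
step_arm([
  {"hand": 1, "travel": [2.5, 3.1, 0], "turn": -0.03},
  {"hand": 1, "travel": [5, 6.2, 0], "turn": -0.06},
  {"hand": 1, "travel": [7.5, 9.3, 0], "turn": -0.09},
  {"hand": 1, "travel": [10, 12.4, 0], "turn": -0.12},
  {"hand": 1, "travel": [12.5, 15.4, 0], "turn": -0.15},
  {"hand": 1, "travel": [15, 18.5, 0], "turn": -0.18},
  {"hand": 1, "travel": [17.5, 21.6, 0], "turn": -0.21},
  {"hand": 1, "travel": [20, 24.6, 0], "turn": -0.24},
  {"hand": 1, "travel": [22.5, 27.7, 0], "turn": -0.26},
  {"hand": 1, "travel": [25, 30.7, 0], "turn": -0.26},
])

```text
time_s: 0.98
position: [509.6, -314.0, 221.6]
eef_rot: [-0.0, 0.753, -0.658, -0.001]
wrist_force: [-0.3, -0.2, 0.6]
gripper_width: 87.2
```

```bash
python3 - <<'E'
from h import *
import pickle
s=arm.sense(); im=imaging.read_camera('wrist'); cv2.imwrite('pics/w1.png',im); cv2.imwrite('pics/side1.png',imaging.read_camera('side')); pickle.dump(s,open('s1.pkl','wb'))
print(s['time_s'],s['position'],s['eef_rot'],s['qvel'].round(3) if hasattr(s['qvel'],'round') else s['qvel'])
E
```

```text
0.9833 [ 509.59987656 -314.02000463  221.63026821] [-3.88155194e-04  7.52627759e-01 -6.58445706e-01 -7.46767675e-04] [-0.648  0.099 -0.169 -0.139  0.081  0.039 -0.81 ]
```

View pics/w1.png

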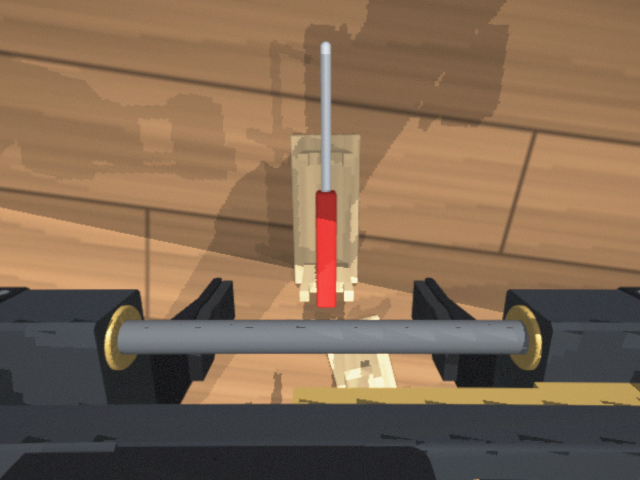

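```bash
python3 - <<'E'
from h import *
import pickle
np.set_printoptions(precision=1,suppress=True)
s=pickle.load(open('s1.pkl','rb')); W=cam('wrist',s); im=cv2.imread('pics/w1.png')
hsv=cv2.cvtColor(im,cv2.COLOR_BGR2HSV); red=cv2.inRange(hsv,(0,180,80),(6,255,255))|cv2.inRange(hsv,(174,180,80),(180,255,255))
c=max(cv2.findContours(red,0,2)[0],key=cv2.contourArea); print(cv2.boundingRect(c)); r=cv2.minAreaRect(c);print(r)
for p in cv2.boxPoints(r): print(p,onz(W,p,86))
print('elbow',onz(W,(326,44),79), 'rest far edge',onz(W,(291,135),8),onz(W,(359,136),8))
T=cam('top'); 
print('top rod mid check', [proj(T,(509+140*.991,-316+140*.134,79))])
s=arm.sense(); print(s['position'],s['time_s'])
E
```

```text
(316, 191, 20, 117)
((325.5, 249.0), (116.0, 19.0), 90.0)
[316. 191.] [ 542.1 -303.9   86. ]
[335. 191.] [ 544.2 -319.4   86. ]
[335. 307.] [ 440.3 -334.1   86. ]
[316. 307.] [ 438.  -317.1   86. ]
elbow [ 652.3 -297.3   79. ] rest far edge [ 583. -272.    8.] [ 591.  -339.3    8. ]
top rod mid check [array([442.8, 188.8])]
[ 514.1 -307.6  221.6] 1.0833
```

View pics/side1.png

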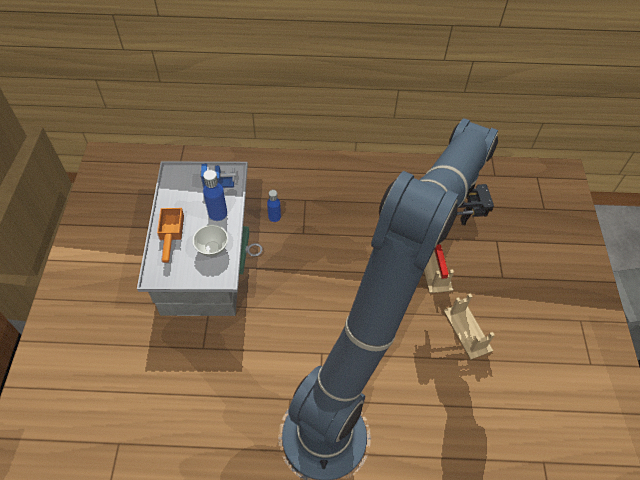

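Request:
step_arm([
  {"hand": 1, "travel": [-0.1, -0.8, 0], "turn": 0},
  {"hand": 1, "travel": [-0.1, -0.8, -2], "turn": 0},
  {"hand": 1, "travel": [-0.1, -0.8, -4], "turn": 0},
  {"hand": 1, "travel": [-0.1, -0.8, -6], "turn": 0},
  {"hand": 1, "travel": [-0.1, -0.8, -8], "turn": 0},
  {"hand": 1, "travel": [-0.1, -0.8, -9], "turn": 0},
  {"hand": 1, "travel": [-0.1, -0.8, -10], "turn": 0},
  {"hand": 1, "travel": [-0.1, -0.8, -10], "turn": 0},
  {"hand": 1, "travel": [-0.1, -0.8, -10], "turn": 0},
  {"hand": 1, "travel": [-0.1, -0.8, -10], "turn": 0},
])

```text
time_s: 1.92
position: [513.8, -316.2, 122.7]
eef_rot: [-0.003, 0.757, -0.653, 0.0]
wrist_force: [-0.4, 0.4, 1.3]
gripper_width: 86.9
```

Request:
step_arm([
  {"hand": 1, "travel": [-0.1, 0, -2], "turn": -0.01},
  {"hand": 1, "travel": [-0.1, 0, -4], "turn": -0.01},
  {"hand": 1, "travel": [-0.1, 0, -5.5], "turn": -0.01},
  {"hand": 1, "travel": [-0.1, 0, -6.6], "turn": -0.01},
  {"hand": 1, "travel": [-0.1, 0, -6.6], "turn": -0.01},
  {"hand": 1, "travel": [-0.1, 0, -6.6], "turn": -0.01},
  {"hand": 0.6, "travel": [-0.1, 0, -6.6], "turn": -0.01},
  {"hand": 0.4, "travel": [-0.1, 0, -6.6], "turn": -0.01},
  {"hand": 0.3, "travel": [-0.1, 0, -6.6], "turn": -0.01},
  {"hand": 0.25, "travel": [-0.1, 0, -6.6], "turn": -0.01},
], newtons=30)

```text
time_s: 2.75
position: [513.2, -316.5, 57.5]
eef_rot: [-0.003, 0.754, -0.657, 0.001]
wrist_force: [-0.7, 0.6, 0.7]
gripper_width: 68.1
```

```bash
python3 - <<'E'
from h import *
s=arm.sense(); cv2.imwrite('pics/w2.png',imaging.read_camera('wrist')); print(s['time_s'],s['position'],s['eef_rot'],s['gripper_width'])
E
```

```text
2.75 [ 513.18033564 -316.48798938   57.5032818 ] [-3.37190098e-03  7.53681867e-01 -6.57230348e-01  7.37105919e-04] 68.08401494208556
```

View pics/w2.png

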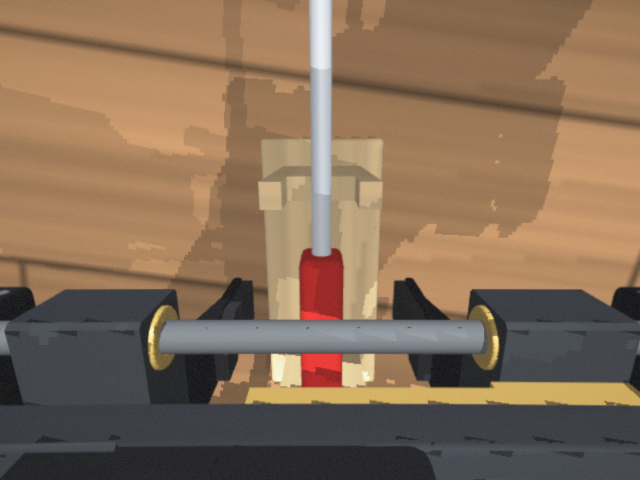

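The handle is centred between the fingers (322,310), and the rod sits in the front fork. Closing now.

Request:
step_arm([
  {"hand": 0.2, "travel": [0, 0, 0], "turn": 0},
  {"hand": 0.15, "travel": [0, 0, 0], "turn": 0},
  {"hand": 0.1, "travel": [0, 0, 0], "turn": 0},
  {"hand": 0.05, "travel": [0, 0, 0], "turn": 0},
  {"hand": 0, "travel": [0, 0, 0], "turn": 0},
  {"hand": 0, "travel": [0, 0, 0], "turn": 0},
  {"hand": 0, "travel": [0, 0, 0], "turn": 0},
  {"hand": 0, "travel": [0, 0, 0], "turn": 0},
  {"hand": 0, "travel": [0, 0, 0], "turn": 0},
  {"hand": 0, "travel": [0, 0, 0], "turn": 0},
], newtons=40)

```text
time_s: 3.63
position: [513.0, -316.4, 57.3]
eef_rot: [-0.003, 0.754, -0.657, 0.001]
wrist_force: [-0.0, 0.5, -0.4]
gripper_width: 17.2
```

Request:
step_arm([
  {"hand": 0, "travel": [0, 0, 1], "turn": 0},
  {"hand": 0, "travel": [0, 0, 2.5], "turn": 0},
  {"hand": 0, "travel": [0, 0, 4], "turn": 0},
  {"hand": 0, "travel": [0, 0, 6], "turn": 0},
  {"hand": 0, "travel": [0, 0, 8], "turn": 0},
  {"hand": 0, "travel": [0, 0, 9], "turn": 0},
  {"hand": 0, "travel": [0, 0, 10], "turn": 0},
  {"hand": 0, "travel": [0, 0, 10], "turn": 0},
  {"hand": 0, "travel": [0, 0, 10], "turn": 0},
  {"hand": 0, "travel": [0, 0, 10], "turn": 0},
])

```text
time_s: 4.47
position: [512.3, -316.0, 156.2]
eef_rot: [-0.003, 0.754, -0.657, -0.001]
wrist_force: [-0.2, 0.5, -1.7]
gripper_width: 17.8
```

```bash
python3 - <<'E'
from h import *
import pickle
s=arm.sense(); pickle.dump(s,open('s3.pkl','wb')); cv2.imwrite('pics/w3.png',imaging.read_camera('wrist')); t=imaging.read_camera('top'); cv2.imwrite('pics/top3.png',t);crop(t,400,130,520,330,3,'ct3.png'); print(s['time_s'],s['position'],s['eef_rot'],s['gripper_width'])
E
```

```text
4.4667 [ 512.25310983 -316.01397309  156.16620076] [-3.09837901e-03  7.53670852e-01 -6.57244509e-01 -5.49802464e-04] 17.775416543508907
```

View pics/w3.png

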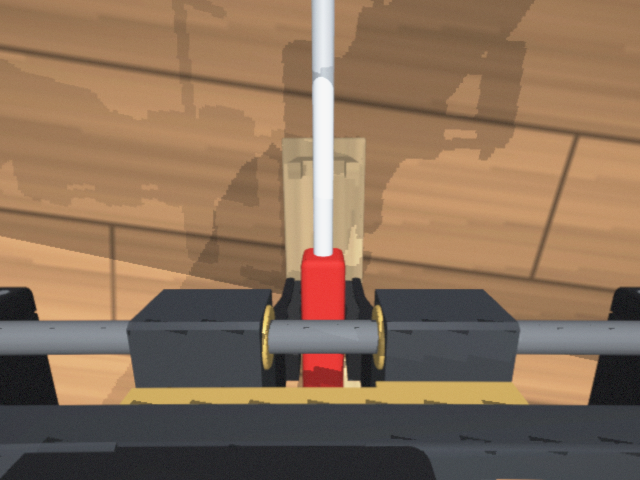

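View pics/ct3.png

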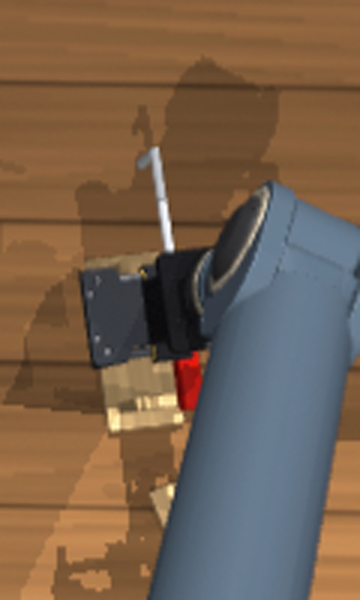

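Request:
step_arm([
  {"hand": 0, "travel": [0.3, 1, 0], "turn": 0.08},
  {"hand": 0, "travel": [0.6, 3, 0], "turn": 0.19},
  {"hand": 0, "travel": [0.9, 5.5, 0], "turn": 0.3},
  {"hand": 0, "travel": [1.2, 8.5, 0], "turn": 0.42},
  {"hand": 0, "travel": [1.5, 11.5, 0], "turn": 0.54},
  {"hand": 0, "travel": [1.8, 14.5, 0], "turn": 0.66},
  {"hand": 0, "travel": [2.1, 17.5, 0], "turn": 0.78},
  {"hand": 0, "travel": [2.4, 20.5, 0], "turn": 0.9},
  {"hand": 0, "travel": [2.7, 23, 0], "turn": 1.02},
  {"hand": 0, "travel": [3, 25, 0], "turn": 1.12},
])

```text
time_s: 5.4
position: [541.8, -63.2, 155.4]
eef_rot: [-0.003, 0.988, -0.153, -0.003]
wrist_force: [1.9, 0.3, -0.4]
gripper_width: 17.5
```

Request:
step_arm([
  {"hand": 0, "travel": [0.1, 1.5, 0], "turn": 0.1},
  {"hand": 0, "travel": [0.1, 4, -1], "turn": 0.2},
  {"hand": 0, "travel": [0.1, 6.5, -2], "turn": 0.28},
  {"hand": 0, "travel": [0.1, 9, -3], "turn": 0.345},
  {"hand": 0, "travel": [0.1, 11, -4], "turn": 0.345},
  {"hand": 0, "travel": [0.1, 12.5, -5], "turn": 0.345},
  {"hand": 0, "travel": [0.1, 13.5, -5.5], "turn": 0.345},
  {"hand": 0, "travel": [0.1, 13.5, -5.5], "turn": 0.345},
  {"hand": 0, "travel": [0.1, 13.5, -5.5], "turn": 0.345},
  {"hand": 0, "travel": [0.1, 13.5, -5.5], "turn": 0.345},
])

```text
time_s: 6.23
position: [543.2, 70.4, 100.5]
eef_rot: [-0.002, 1.0, 0.019, -0.003]
wrist_force: [-0.3, -0.3, -1.3]
gripper_width: 17.6
```

```bash
cat > look.py <<'E'
from h import *
import pickle,sys
k=sys.argv[1]; s=arm.sense(); pickle.dump(s,open(f's{k}.pkl','wb'))
q=s['eef_rot']; print(round(s['time_s'],2),np.round(s['position'],1),'yaw',round(np.degrees(2*np.arctan2(q[2],q[1])),2),'w',round(s['gripper_width'],1),'F',np.round(s['wrist_force'],1))
for n in sys.argv[2:]: cv2.imwrite(f'pics/{n}{k}.png',imaging.read_camera(n))
E
python3 look.py 5 wrist top side
python3 - <<'E'
from h import *
t=cv2.imread('pics/top5.png'); crop(t,190,130,320,290,4,'ct5.png'); s=cv2.imread('pics/side5.png'); crop(s,190,170,320,310,4,'cs5.png')
E
```

```text
6.23 [543.2  70.4 100.5] yaw 2.12 w 17.6 F [-0.3 -0.3 -1.3]
```

View pics/wrist5.png

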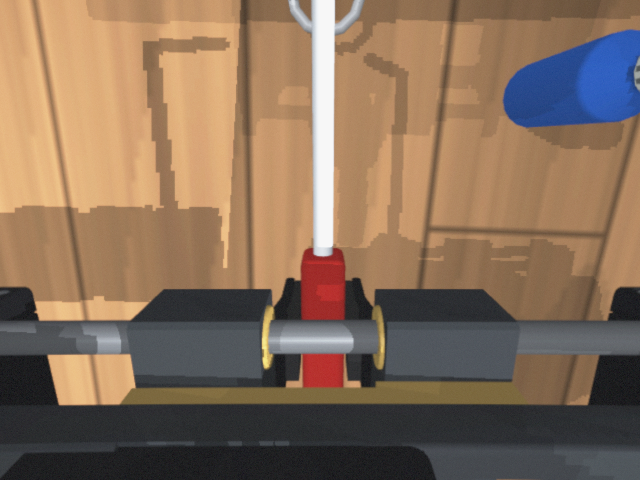

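View pics/ct5.png

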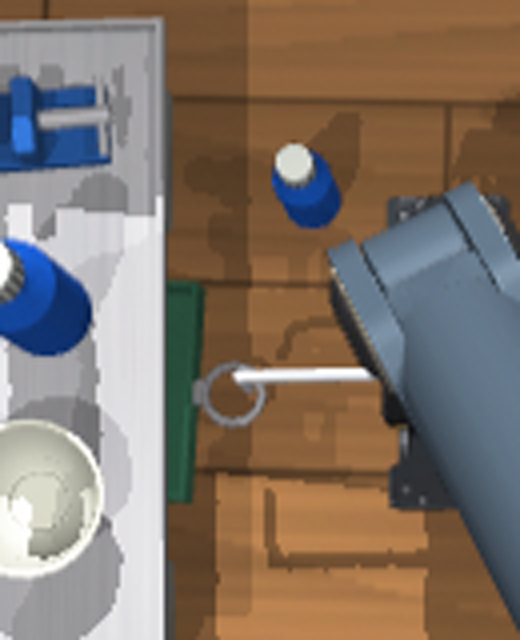

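View pics/cs5.png

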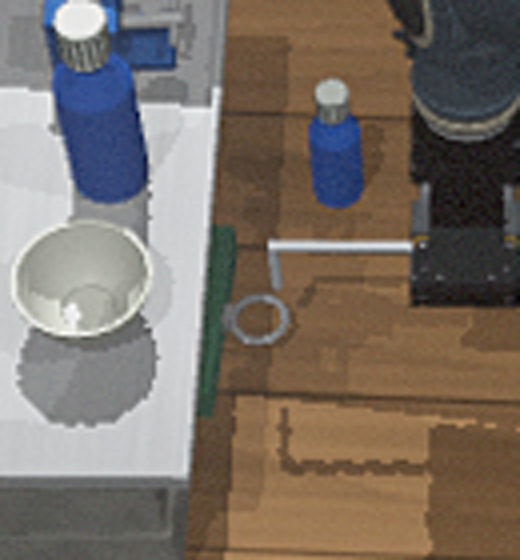

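```bash
python3 - <<'E'
from h import *
np.set_printoptions(precision=1,suppress=True)
T=cam('top');S=cam('side')
print('elbow top',onz(T,(190+237/4,130+377/4),122),'side elbow',onz(S,(190+272/4,170+246/4),118),'side tip',onz(S,(190+278/4,170+286/4),66))
print('tri elbow',tri(T,(190+238/4,130+377/4),S,(190+272/4,170+246/4)))
print('eye',tri(T,(190+233/4,130+394/4),S,(190+258/4,170+320/4)),onz(T,(190+233/4,130+394/4),22),onz(S,(190+258/4,170+320/4),22))
import pickle
W=cam('wrist',pickle.load(open('s5.pkl','rb')))
print('eye wrist inner x', onz(W,(302,10),22),onz(W,(350,10),22), onz(W,(290,10),22),onz(W,(362,10),22),'bottom outer',onz(W,(326,35),22))
print('pan corners',[onz(T,(190+x/4,130+y/4),35) for x,y in((203,283),(190,502))])
E
```

```text
elbow top [537.1 208.9 122. ] side elbow [536.4 207.2 118. ] side tip [536.9 206.3  66. ]
tri elbow (array([537.8, 208.2, 116.1]), np.float64(1.1255448057058104))
eye (array([538.7, 225.4,  16.2]), np.float64(0.8069107187418822)) [538.  225.1  22. ] [534.9 224.   22. ]
eye wrist inner x [525.6 216.8  22. ] [553.7 217.8  22. ] [518.6 216.6  22. ] [560.7 218.   22. ] bottom outer [540.1 204.4  22. ]
pan corners [array([612.7, 246.6,  35. ]), array([462.2, 249.9,  35. ])]
```

Request:
step_arm([
  {"hand": 0, "travel": [0.1, 0.5, 0], "turn": 0},
  {"hand": 0, "travel": [0.1, 1.0, 0], "turn": 0},
  {"hand": 0, "travel": [0.1, 1.6, 0], "turn": 0},
  {"hand": 0, "travel": [0.1, 1.6, -1], "turn": 0},
  {"hand": 0, "travel": [0.1, 1.6, -2], "turn": 0},
  {"hand": 0, "travel": [0.1, 1.6, -3], "turn": 0},
  {"hand": 0, "travel": [0.1, 1.6, -3.3], "turn": 0},
  {"hand": 0, "travel": [0.1, 1.6, -3.3], "turn": 0},
  {"hand": 0, "travel": [0.1, 1.6, -3.3], "turn": 0},
  {"hand": 0, "travel": [0.1, 1.6, -3.3], "turn": 0},
])

```text
time_s: 7.22
position: [544.6, 86.4, 67.9]
eef_rot: [-0.002, 1.0, 0.018, -0.003]
wrist_force: [0.5, -0.0, -0.7]
gripper_width: 17.7
```

```bash
python3 look.py 6 top side
python3 - <<'E'
from h import *
t=cv2.imread('pics/top6.png'); s=cv2.imread('pics/side6.png'); 
a=cv2.resize(t[195:255,215:290],None,fx=5,fy=5,interpolation=2);b=cv2.resize(s[215:275,215:290],None,fx=5,fy=5,interpolation=2)
cv2.imwrite('pics/c6.png',np.hstack([a,b]))
E
```

```text
7.22 [544.6  86.4  67.9] yaw 2.09 w 17.7 F [ 0.5 -0.  -0.7]
```

View pics/c6.png

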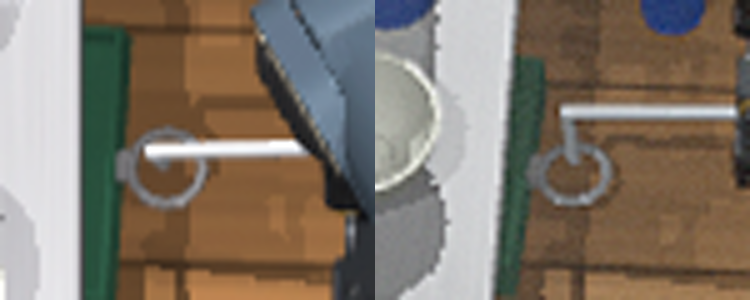

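Request:
step_arm([
  {"hand": 0, "travel": [0, 0, -0.6], "turn": 0},
  {"hand": 0, "travel": [0, 0, -1.2], "turn": 0},
  {"hand": 0, "travel": [0, 0, -1.8], "turn": 0},
  {"hand": 0, "travel": [0, 0, -2.3], "turn": 0},
  {"hand": 0, "travel": [0, 0, -2.5], "turn": 0},
  {"hand": 0, "travel": [0, 0, -2.5], "turn": 0},
  {"hand": 0, "travel": [0, 0, -2.5], "turn": 0},
  {"hand": 0, "travel": [0.03, -0.7, -2.5], "turn": 0},
  {"hand": 0, "travel": [0.06, -1.4, -2.5], "turn": 0},
  {"hand": 0, "travel": [0.08, -2, -2.5], "turn": 0},
])

```text
time_s: 8.15
position: [545.8, 65.9, 43.4]
eef_rot: [-0.002, 1.0, 0.018, -0.002]
wrist_force: [-0.6, 0.5, -1.4]
gripper_width: 17.9
```

```bash
python3 look.py 7 top side
python3 - <<'E'
from h import *
t=cv2.imread('pics/top7.png'); s=cv2.imread('pics/side7.png'); 
a=cv2.resize(t[195:255,215:290],None,fx=5,fy=5,interpolation=2);b=cv2.resize(s[215:275,215:290],None,fx=5,fy=5,interpolation=2)
cv2.imwrite('pics/c7.png',np.hstack([a,b]))
E
```

```text
8.15 [545.8  65.9  43.4] yaw 2.06 w 17.9 F [-0.6  0.5 -1.4]
```

View pics/c7.png

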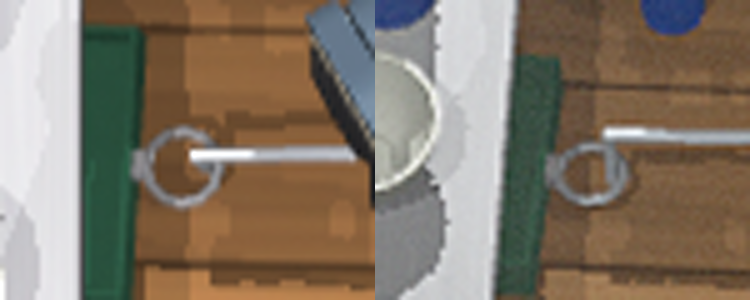

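Request:
step_arm([
  {"hand": 0, "travel": [0.03, -0.7, 0], "turn": 0},
  {"hand": 0, "travel": [0.07, -1.7, 0], "turn": 0},
  {"hand": 0, "travel": [0.1, -2.8, 0], "turn": 0},
  {"hand": 0, "travel": [0.15, -4, 0], "turn": 0},
  {"hand": 0, "travel": [0.2, -5.2, 0], "turn": 0},
  {"hand": 0, "travel": [0.25, -6.4, 0], "turn": 0},
  {"hand": 0, "travel": [0.3, -7.6, 0], "turn": 0},
  {"hand": 0, "travel": [0.35, -8.6, 0], "turn": 0},
  {"hand": 0, "travel": [0.4, -9.5, 0], "turn": 0},
  {"hand": 0, "travel": [0.4, -10, 0], "turn": 0},
])

```text
time_s: 9.08
position: [549.7, -37.3, 43.2]
eef_rot: [-0.001, 1.0, 0.016, -0.002]
wrist_force: [0.1, 2.6, -1.1]
gripper_width: 17.5
```

```bash
python3 look.py 8 top side
python3 - <<'E'
from h import *
t=cv2.imread('pics/top8.png'); s=cv2.imread('pics/side8.png'); 
a=cv2.resize(t[170:280,215:345],None,fx=3,fy=3,interpolation=2);b=cv2.resize(s[190:300,215:345],None,fx=3,fy=3,interpolation=2)
cv2.imwrite('pics/c8.png',np.hstack([a,b]))
E
```

```text
9.08 [549.7 -37.3  43.2] yaw 1.85 w 17.5 F [ 0.1  2.6 -1.1]
```

View pics/c8.png

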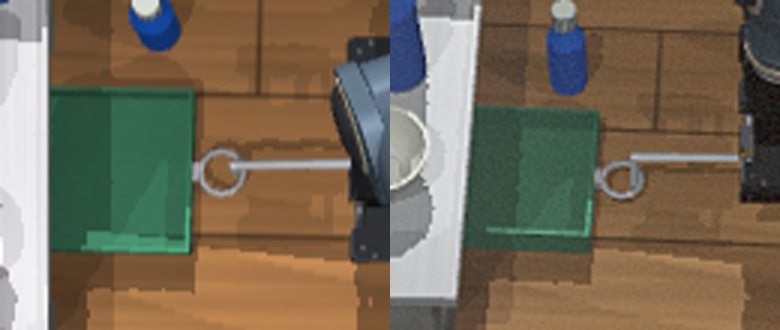

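Request:
step_arm([
  {"hand": 0, "travel": [0.04, -1, 0], "turn": 0},
  {"hand": 0, "travel": [0.1, -2.2, 0], "turn": 0},
  {"hand": 0, "travel": [0.15, -3.4, 0], "turn": 0},
  {"hand": 0, "travel": [0.2, -4.6, 0], "turn": 0},
  {"hand": 0, "travel": [0.25, -5.8, 0], "turn": 0},
  {"hand": 0, "travel": [0.3, -6.8, 0], "turn": 0},
  {"hand": 0, "travel": [0.33, -7.7, 0], "turn": 0},
  {"hand": 0, "travel": [0.36, -8.4, 0], "turn": 0},
  {"hand": 0, "travel": [0.38, -8.8, 0], "turn": 0},
  {"hand": 0, "travel": [0.4, -9, 0], "turn": 0},
])

```text
time_s: 10.02
position: [553.5, -127.9, 43.1]
eef_rot: [-0.001, 1.0, 0.016, -0.003]
wrist_force: [0.0, 1.1, -1.3]
gripper_width: 17.6
```

```bash
python3 look.py 9 top side
python3 - <<'E'
from h import *
t=cv2.imread('pics/top9.png'); s=cv2.imread('pics/side9.png'); 
a=cv2.resize(t[170:280,215:345],None,fx=3,fy=3,interpolation=2);b=cv2.resize(s[190:300,215:345],None,fx=3,fy=3,interpolation=2)
cv2.imwrite('pics/c9.png',np.hstack([a,b]))
np.set_printoptions(precision=1,suppress=True)
T=cam('top'); h=cv2.cvtColor(t,cv2.COLOR_BGR2HSV); m=cv2.inRange(h,(65,60,30),(95,255,255)); m=cv2.morphologyEx(m,cv2.MORPH_OPEN,np.ones((3,3)))
c=max(cv2.findContours(m,0,2)[0],key=cv2.contourArea); r=cv2.minAreaRect(c); print(r)
for p in cv2.boxPoints(r): print(p,onz(T,p,35))
E
```

```text
10.02 [ 553.5 -127.9   43.1] yaw 1.8 w 17.6 F [ 0.   1.1 -1.3]
((282.0, 226.0), (54.0, 58.0), 90.0)
[253. 199.] [618.3 213.1  35. ]
[311. 199.] [621.3  54.   35. ]
[311. 253.] [472.9  50.7  35. ]
[253. 253.] [469.8 208.   35. ]
```

View pics/c9.png

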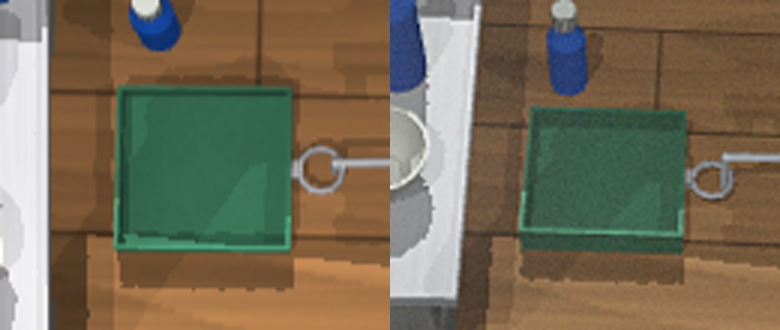

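Request:
step_arm([
  {"hand": 0, "travel": [0, 0.5, 0], "turn": 0},
  {"hand": 0, "travel": [0, 0.9, 0], "turn": 0},
  {"hand": 0, "travel": [0, 0.9, 0], "turn": 0},
  {"hand": 0, "travel": [0, 0.9, 1], "turn": 0},
  {"hand": 0, "travel": [0, 0.9, 3], "turn": 0},
  {"hand": 0, "travel": [0, 0.9, 5], "turn": 0},
  {"hand": 0, "travel": [0, 0.9, 7], "turn": 0},
  {"hand": 0, "travel": [0, 0.9, 9], "turn": 0},
  {"hand": 0, "travel": [0, 0.9, 11], "turn": 0},
  {"hand": 0, "travel": [0, 0.9, 11.5], "turn": 0},
])

```text
time_s: 10.95
position: [555.7, -118.6, 162.2]
eef_rot: [0.0, 1.0, 0.016, 0.0]
wrist_force: [0.4, -0.5, -2.2]
gripper_width: 17.5
```

```bash
python3 look.py 10 top side
python3 - <<'E'
from h import *
t=cv2.imread('pics/top10.png'); s=cv2.imread('pics/side10.png'); 
a=cv2.resize(t[170:280,215:345],None,fx=3,fy=3,interpolation=2);b=cv2.resize(s[190:300,215:345],None,fx=3,fy=3,interpolation=2)
cv2.imwrite('pics/c10.png',np.hstack([a,b]))
E
```

```text
10.95 [ 555.7 -118.6  162.2] yaw 1.85 w 17.5 F [ 0.4 -0.5 -2.2]
```

View pics/c10.png

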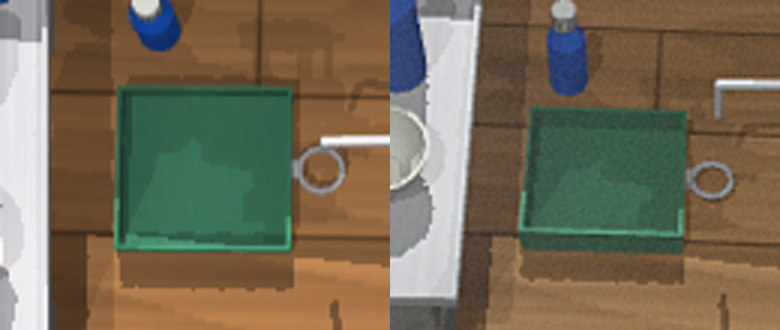

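Request:
step_arm([
  {"hand": 0, "travel": [-0.4, -1, 0], "turn": -0.08},
  {"hand": 0, "travel": [-0.8, -3, 0], "turn": -0.19},
  {"hand": 0, "travel": [-1.2, -5, 0], "turn": -0.31},
  {"hand": 0, "travel": [-1.6, -7.5, 0], "turn": -0.43},
  {"hand": 0, "travel": [-2, -10, 0], "turn": -0.55},
  {"hand": 0, "travel": [-2.4, -12.5, 0], "turn": -0.67},
  {"hand": 0, "travel": [-2.8, -14.5, 0], "turn": -0.79},
  {"hand": 0, "travel": [-3.2, -16.5, 0], "turn": -0.91},
  {"hand": 0, "travel": [-3.6, -18, 0], "turn": -1.03},
  {"hand": 0, "travel": [-4, -19, 0], "turn": -1.14},
])

```text
time_s: 11.88
position: [512.6, -310.7, 157.7]
eef_rot: [-0.0, 0.848, -0.529, -0.002]
wrist_force: [-0.5, -0.3, -1.1]
gripper_width: 17.4
```

Request:
step_arm([
  {"hand": 0, "travel": [0, -0.3, 0], "turn": -0.1},
  {"hand": 0, "travel": [0, -0.6, 0], "turn": -0.2},
  {"hand": 0, "travel": [0, -0.6, 0], "turn": -0.28},
  {"hand": 0, "travel": [0, -0.6, 0], "turn": -0.32},
  {"hand": 0, "travel": [0, -0.6, 0], "turn": -0.32},
  {"hand": 0, "travel": [0, -0.6, 0], "turn": -0.32},
  {"hand": 0, "travel": [0, -0.6, 0], "turn": -0.32},
  {"hand": 0, "travel": [0, -0.6, 0], "turn": -0.32},
  {"hand": 0, "travel": [0, -0.6, 0], "turn": -0.32},
  {"hand": 0, "travel": [0, -0.6, 0], "turn": -0.32},
])

```text
time_s: 12.72
position: [512.6, -316.7, 157.7]
eef_rot: [-0.0, 0.753, -0.658, -0.002]
wrist_force: [0.3, -0.1, -0.7]
gripper_width: 17.7
```

```bash
python3 look.py 11 wrist
```

```text
12.72 [ 512.6 -316.7  157.7] yaw -82.26 w 17.7 F [ 0.3 -0.1 -0.7]
```

View pics/wrist11.png

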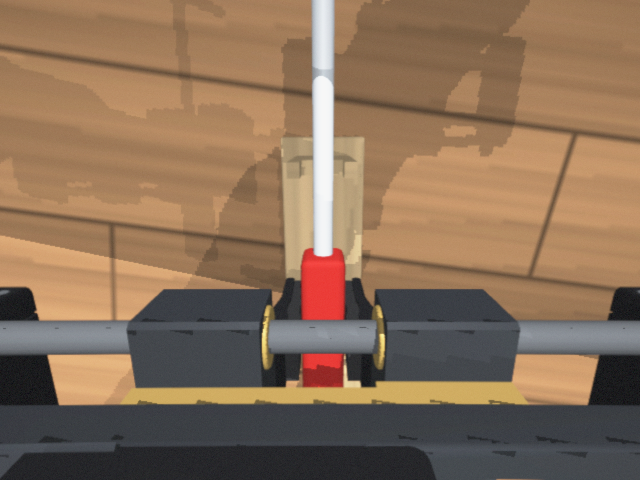

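Request:
step_arm([
  {"hand": 0, "travel": [0, 0, -1.5], "turn": 0},
  {"hand": 0, "travel": [0, 0, -3], "turn": 0},
  {"hand": 0, "travel": [0, 0, -4.5], "turn": 0},
  {"hand": 0, "travel": [0, 0, -6], "turn": 0},
  {"hand": 0, "travel": [0, 0, -7.2], "turn": 0},
  {"hand": 0, "travel": [0, 0, -8.2], "turn": 0},
  {"hand": 0, "travel": [0, 0, -9], "turn": 0},
  {"hand": 0, "travel": [0, 0, -9.5], "turn": 0},
  {"hand": 0, "travel": [0, 0, -9.7], "turn": 0},
  {"hand": 0, "travel": [0, 0, -9.8], "turn": 0},
])

```text
time_s: 13.6
position: [512.8, -316.8, 59.7]
eef_rot: [-0.0, 0.753, -0.658, -0.002]
wrist_force: [-0.0, -0.4, -0.7]
gripper_width: 17.8
```

Request:
step_arm([
  {"hand": 0, "travel": [0, 0, -0.1], "turn": 0},
  {"hand": 0, "travel": [0, 0, -0.2], "turn": 0},
  {"hand": 0, "travel": [0, 0, -0.25], "turn": 0},
  {"hand": 0, "travel": [0, 0, -0.25], "turn": 0},
  {"hand": 0, "travel": [0, 0, -0.25], "turn": 0},
  {"hand": 0.22, "travel": [0, 0, -0.25], "turn": 0},
  {"hand": 0.26, "travel": [0, 0, -0.25], "turn": 0},
  {"hand": 0.35, "travel": [0, 0, -0.25], "turn": 0},
  {"hand": 0.5, "travel": [0, 0, -0.25], "turn": 0},
  {"hand": 0.7, "travel": [0, 0, -0.25], "turn": 0},
])

```text
time_s: 14.43
position: [512.8, -316.8, 57.3]
eef_rot: [-0.001, 0.753, -0.658, -0.002]
wrist_force: [0.6, 0.8, -0.4]
gripper_width: 34.9
```

```bash
python3 look.py 12 wrist
```

```text
14.43 [ 512.8 -316.8   57.3] yaw -82.27 w 34.9 F [ 0.6  0.8 -0.4]
```

View pics/wrist12.png

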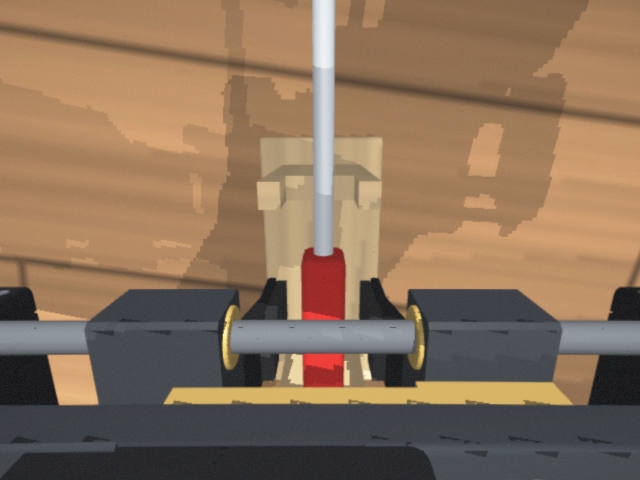

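Hook lies in both forks; fingers are opening. Finish opening, then lift.

Request:
step_arm([
  {"hand": 0.9, "travel": [0, 0, 0], "turn": 0},
  {"hand": 0.9, "travel": [0, 0, 0], "turn": 0},
  {"hand": 0.9, "travel": [0, 0, 0], "turn": 0},
  {"hand": 0.9, "travel": [0, 0, 1], "turn": 0},
  {"hand": 0.9, "travel": [0, 0, 2.5], "turn": 0},
  {"hand": 0.9, "travel": [0, 0, 5], "turn": 0},
  {"hand": 0.9, "travel": [0, 0, 8.5], "turn": 0},
  {"hand": 0.9, "travel": [0, 0, 12], "turn": 0},
  {"hand": 0.9, "travel": [0, 0, 16], "turn": 0},
  {"hand": 0.9, "travel": [0, 0, 19], "turn": 0},
])

```text
time_s: 15.32
position: [513.4, -317.0, 251.6]
eef_rot: [-0.001, 0.753, -0.658, -0.0]
wrist_force: [0.4, 0.0, 0.9]
gripper_width: 77.8
```

```bash
python3 look.py 13 wrist; python3 - <<'E'
from h import *
import pickle
np.set_printoptions(precision=1,suppress=True)
s=pickle.load(open('s13.pkl','rb')); W=cam('wrist',s); im=cv2.imread('pics/wrist13.png')
hsv=cv2.cvtColor(im,cv2.COLOR_BGR2HSV); red=cv2.inRange(hsv,(0,180,80),(6,255,255))|cv2.inRange(hsv,(174,180,80),(180,255,255))
c=max(cv2.findContours(red,0,2)[0],key=cv2.contourArea); r=cv2.minAreaRect(c);print(r)
for p in cv2.boxPoints(r): print(p,onz(W,p,86))
E
```

```text
15.32 [ 513.4 -317.   251.6] yaw -82.26 w 77.8 F [0.4 0.  0.9]
((323.0, 243.5), (105.0, 16.0), 90.0)
[315. 191.] [ 541.7 -305.8   86. ]
[331. 191.] [ 543.7 -320.2   86. ]
[331. 296.] [ 441.1 -334.6   86. ]
[315. 296.] [ 439. -319.   86.]
```

View pics/wrist13.png

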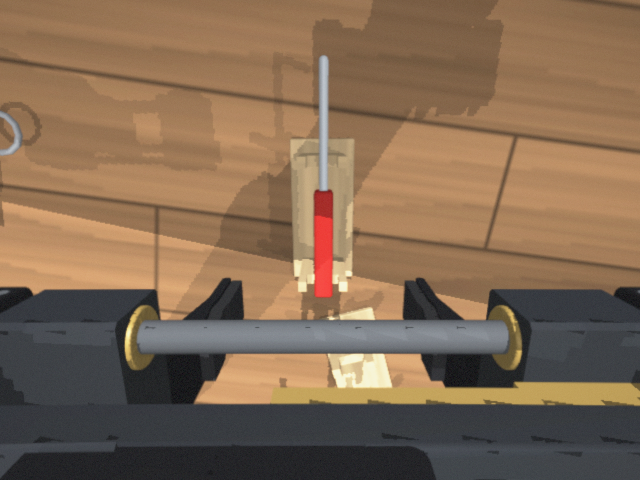

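Request:
step_arm([
  {"hand": 0.9, "travel": [0.3, 2, 2], "turn": 0.08},
  {"hand": 0.9, "travel": [0.6, 5, 4], "turn": 0.18},
  {"hand": 0.9, "travel": [0.9, 8.5, 6], "turn": 0.28},
  {"hand": 0.9, "travel": [1.3, 12, 8], "turn": 0.4},
  {"hand": 0.9, "travel": [1.7, 15.5, 10], "turn": 0.52},
  {"hand": 0.9, "travel": [2.1, 19, 12], "turn": 0.64},
  {"hand": 0.9, "travel": [2.5, 22.5, 14], "turn": 0.76},
  {"hand": 0.9, "travel": [2.9, 26, 15], "turn": 0.88},
  {"hand": 0.9, "travel": [3.2, 29.5, 15], "turn": 1.0},
  {"hand": 0.9, "travel": [3.5, 33, 15], "turn": 1.12},
])

```text
time_s: 16.2
position: [551.3, 13.3, 409.5]
eef_rot: [-0.004, 0.988, -0.154, 0.005]
wrist_force: [0.7, -0.6, -0.7]
gripper_width: 78.4
```

Request:
step_arm([
  {"hand": 0.9, "travel": [0.2, 3.5, 0], "turn": 0.1},
  {"hand": 0.9, "travel": [0.4, 7.5, 0], "turn": 0.2},
  {"hand": 0.9, "travel": [0.7, 11.5, 0], "turn": 0.3},
  {"hand": 0.9, "travel": [0.9, 15.5, 0], "turn": 0.3},
  {"hand": 0.9, "travel": [1.2, 19.5, 0], "turn": 0.3},
  {"hand": 0.9, "travel": [1.4, 23, 0], "turn": 0.3},
  {"hand": 0.9, "travel": [1.6, 26.5, 0], "turn": 0.3},
  {"hand": 0.9, "travel": [1.8, 29, 0], "turn": 0.3},
  {"hand": 0.9, "travel": [1.9, 30.5, 0], "turn": 0.3},
  {"hand": 0.9, "travel": [1.9, 31.1, 0], "turn": 0.3},
])

```text
time_s: 17.03
position: [569.0, 327.5, 409.3]
eef_rot: [-0.006, 1.0, -0.003, 0.003]
wrist_force: [-0.4, -0.8, -1.0]
gripper_width: 78.4
```

```bash
python3 look.py 15 wrist side
```

```text
17.03 [569.  327.5 409.3] yaw -0.32 w 78.4 F [-0.4 -0.8 -1. ]
```

View pics/wrist15.png

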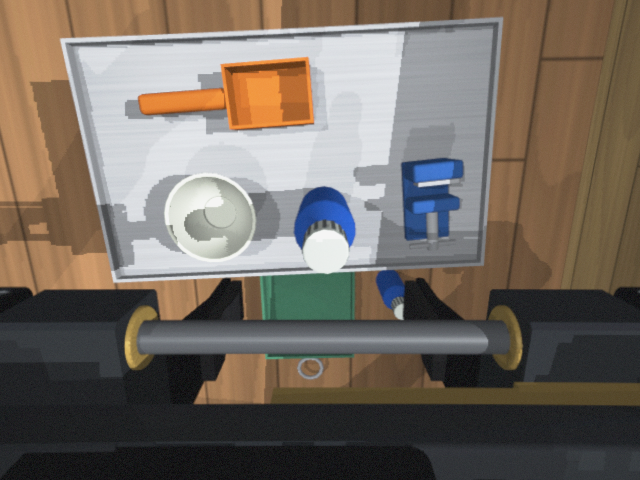

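View pics/side15.png

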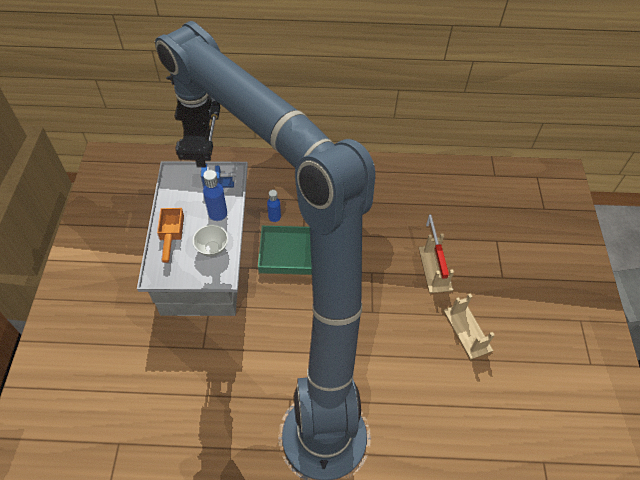

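```bash
python3 - <<'E'
from h import *
import pickle
np.set_printoptions(precision=1,suppress=True)
W=cam('wrist',pickle.load(open('s15.pkl','rb'))); im=cv2.imread('pics/wrist15.png'); hsv=cv2.cvtColor(im,cv2.COLOR_BGR2HSV)
m=cv2.inRange(hsv,(0,0,190),(180,40,255)); m2=np.zeros_like(m); m2[225:275,295:355]=m[225:275,295:355]
c=max(cv2.findContours(m2,0,2)[0],key=cv2.contourArea); r=cv2.minEnclosingCircle(c); print(r,onz(W,r[0],324))
print([onz(W,p,35) for p in ((262,278),(355,275),(353,356),(265,356))])
crop(im,240,170,470,380,3,'cw15.png'); print(arm.sense()['position'])
E
```

```text
((324.5, 256.5), 33.800987243652344) [571.  321.4 324. ]
[array([474.6, 194.3,  35. ]), array([621.8, 197.9,  35. ]), array([620.7,  52.7,  35. ]), array([472.6,  54.5,  35. ])]
[569.7 325.2 409.4]
```

View pics/cw15.png

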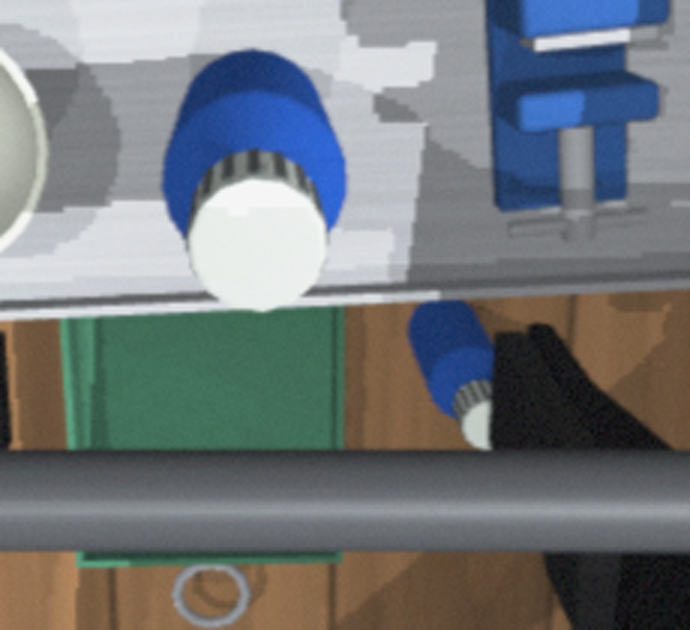

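```bash
python3 - <<'E'
from h import *
import pickle
W=cam('wrist',pickle.load(open('s15.pkl','rb')))
print(onz(W,(326,251.5),324),onz(W,(303,251),324),onz(W,(349,251),324),arm.sense()['position'])
E
```

```text
[572.11380418 325.15549429 324.        ] [555.59213141 325.68522827 324.        ] [588.65336483 325.37756458 324.        ] [569.68322022 325.17740262 409.38854293]
```

Request:
step_arm([
  {"hand": 0.9, "travel": [0.2, -0.1, -1], "turn": 0},
  {"hand": 0.9, "travel": [0.2, -0.1, -3], "turn": 0},
  {"hand": 0.9, "travel": [0.2, -0.1, -5], "turn": 0},
  {"hand": 0.9, "travel": [0.2, -0.1, -7], "turn": 0},
  {"hand": 0.9, "travel": [0.2, -0.1, -9], "turn": 0},
  {"hand": 0.9, "travel": [0.2, -0.1, -10.5], "turn": 0},
  {"hand": 0.9, "travel": [0.2, -0.1, -11.4], "turn": 0},
  {"hand": 0.9, "travel": [0.2, -0.1, -11.7], "turn": 0},
  {"hand": 0.9, "travel": [0.2, -0.1, -11.7], "turn": 0},
  {"hand": 0.8, "travel": [0.2, -0.1, -11.7], "turn": 0},
])

```text
time_s: 17.97
position: [572.3, 323.8, 293.3]
eef_rot: [-0.005, 1.0, -0.005, 0.004]
wrist_force: [0.1, -0.1, 0.2]
gripper_width: 75.9
```

```bash
python3 look.py 16 wrist
```

```text
17.97 [572.3 323.8 293.3] yaw -0.53 w 75.9 F [ 0.1 -0.1  0.2]
```

View pics/wrist16.png

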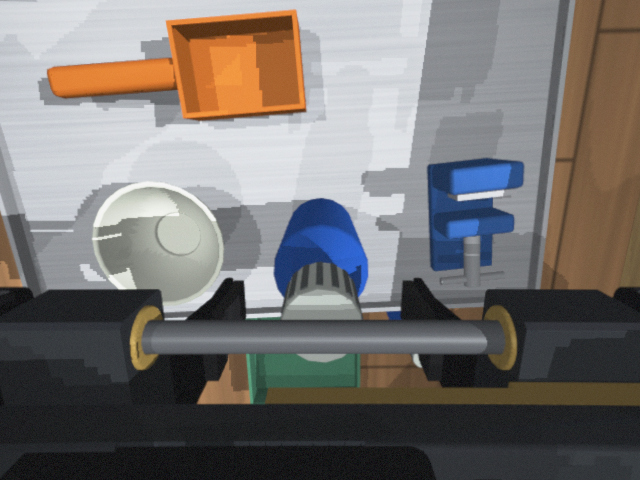

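Cap (322,320) is centred between the pads. Closing gently.

Request:
step_arm([
  {"hand": 0.7, "travel": [0, 0, 0], "turn": 0},
  {"hand": 0.6, "travel": [0, 0, 0], "turn": 0},
  {"hand": 0.5, "travel": [0, 0, 0], "turn": 0},
  {"hand": 0.45, "travel": [0, 0, 0], "turn": 0},
  {"hand": 0.4, "travel": [0, 0, 0], "turn": 0},
  {"hand": 0.36, "travel": [0, 0, 0], "turn": 0},
  {"hand": 0.32, "travel": [0, 0, 0], "turn": 0},
  {"hand": 0.25, "travel": [0, 0, 0], "turn": 0},
  {"hand": 0.2, "travel": [0, 0, 0], "turn": 0},
  {"hand": 0.1, "travel": [0, 0, 0], "turn": 0},
], newtons=25)

```text
time_s: 18.85
position: [571.9, 324.3, 293.6]
eef_rot: [-0.006, 1.0, -0.004, 0.004]
wrist_force: [-1.3, -0.9, 1.2]
gripper_width: 33.5
```

Request:
step_arm([
  {"hand": 0, "travel": [0, 0, 0], "turn": 0},
  {"hand": 0, "travel": [0, 0, 0], "turn": 0},
  {"hand": 0, "travel": [0, 0, 0.3], "turn": 0},
  {"hand": 0, "travel": [0, 0, 1], "turn": 0},
  {"hand": 0, "travel": [0, 0, 2], "turn": 0},
  {"hand": 0, "travel": [0, 0, 3], "turn": 0},
  {"hand": 0, "travel": [0, 0, 4], "turn": 0},
  {"hand": 0, "travel": [0, 0, 5], "turn": 0},
  {"hand": 0, "travel": [0, 0, 6], "turn": 0},
  {"hand": 0, "travel": [0, 0, 6.5], "turn": 0},
])

```text
time_s: 19.68
position: [572.3, 324.8, 361.0]
eef_rot: [-0.006, 1.0, -0.004, 0.005]
wrist_force: [0.1, -0.0, -3.0]
gripper_width: 33.3
```

```bash
python3 look.py 17 side
```

```text
19.68 [572.3 324.8 361. ] yaw -0.49 w 33.3 F [ 0.1 -0.  -3. ]
```

View pics/side17.png

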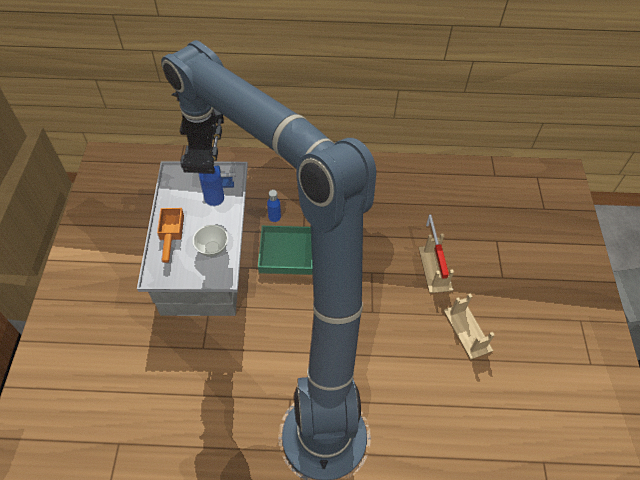

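Request:
step_arm([
  {"hand": 0, "travel": [0, -0.7, 0], "turn": 0},
  {"hand": 0, "travel": [-0.2, -2, 0], "turn": 0},
  {"hand": 0, "travel": [-0.5, -4, 0], "turn": 0},
  {"hand": 0, "travel": [-0.8, -6.5, 0], "turn": 0},
  {"hand": 0, "travel": [-1.2, -9, 0], "turn": 0},
  {"hand": 0, "travel": [-1.6, -11.5, 0], "turn": 0},
  {"hand": 0, "travel": [-2, -14, 0], "turn": 0},
  {"hand": 0, "travel": [-2.4, -16.3, 0], "turn": 0},
  {"hand": 0, "travel": [-2.7, -18, 0], "turn": 0},
  {"hand": 0, "travel": [-2.7, -19, 0], "turn": 0},
])

```text
time_s: 20.57
position: [544.7, 130.5, 360.9]
eef_rot: [-0.005, 1.0, -0.007, 0.005]
wrist_force: [0.4, 0.2, -3.7]
gripper_width: 33.5
```

Request:
step_arm([
  {"hand": 0, "travel": [0, 0, 0], "turn": 0},
  {"hand": 0, "travel": [0, 0, -1], "turn": 0},
  {"hand": 0, "travel": [0, 0, -2.5], "turn": 0},
  {"hand": 0, "travel": [0, 0, -4.5], "turn": 0},
  {"hand": 0, "travel": [0, 0, -6.5], "turn": 0},
  {"hand": 0, "travel": [0, 0, -8.5], "turn": 0},
  {"hand": 0, "travel": [0, 0, -10.5], "turn": 0},
  {"hand": 0, "travel": [0, 0, -12], "turn": 0},
  {"hand": 0, "travel": [0, 0, -13], "turn": 0},
  {"hand": 0, "travel": [0, 0, -13.5], "turn": 0},
])

```text
time_s: 21.4
position: [543.5, 131.6, 223.7]
eef_rot: [-0.005, 1.0, -0.006, 0.004]
wrist_force: [-0.4, 0.2, -3.3]
gripper_width: 33.6
```

```bash
python3 look.py 18 side top wrist;python3 - <<'E'
from h import *
t=cv2.imread('pics/top18.png'); s=cv2.imread('pics/side18.png'); 
a=cv2.resize(t[150:280,215:345],None,fx=3,fy=3,interpolation=2);b=cv2.resize(s[170:300,215:345],None,fx=3,fy=3,interpolation=2)
cv2.imwrite('pics/c18.png',np.hstack([a,b]))
E
```

```text
21.4 [543.5 131.6 223.7] yaw -0.64 w 33.6 F [-0.4  0.2 -3.3]
```

View pics/c18.png

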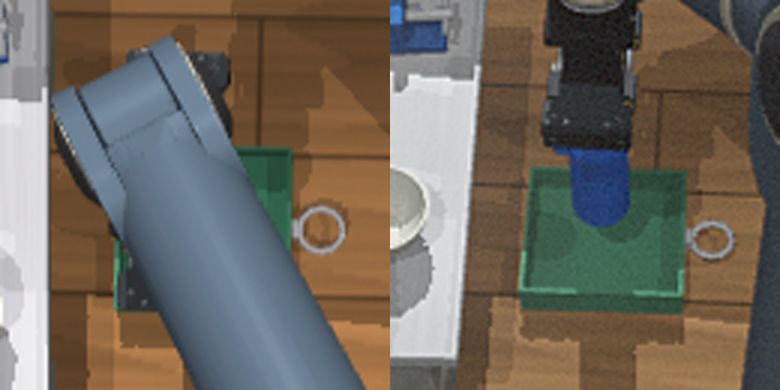

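View pics/wrist18.png

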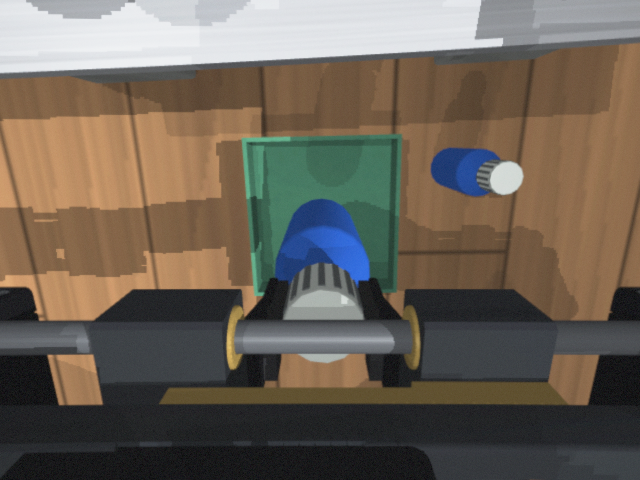

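Request:
step_arm([
  {"hand": 0, "travel": [0, 0, -0.5], "turn": 0},
  {"hand": 0, "travel": [0, 0, -1.5], "turn": 0},
  {"hand": 0, "travel": [0, 0, -2.7], "turn": 0},
  {"hand": 0, "travel": [0, 0, -3.9], "turn": 0},
  {"hand": 0, "travel": [0, 0, -5], "turn": 0},
  {"hand": 0, "travel": [0, 0, -6], "turn": 0},
  {"hand": 0, "travel": [0, 0, -6.8], "turn": 0},
  {"hand": 0, "travel": [0, 0, -7.2], "turn": 0},
  {"hand": 0, "travel": [0, 0, -7.4], "turn": 0},
  {"hand": 0, "travel": [0, 0, -7.4], "turn": 0},
])

```text
time_s: 22.38
position: [544.7, 131.3, 151.6]
eef_rot: [-0.005, 1.0, -0.006, 0.005]
wrist_force: [0.9, 0.4, -4.6]
gripper_width: 33.4
```

Request:
step_arm([
  {"hand": 0, "travel": [0, 0, -0.1], "turn": 0},
  {"hand": 0, "travel": [0, 0, -0.2], "turn": 0},
  {"hand": 0, "travel": [0, 0, -0.3], "turn": 0},
  {"hand": 0, "travel": [0, 0, -0.4], "turn": 0},
  {"hand": 0, "travel": [0, 0, -0.5], "turn": 0},
  {"hand": 0, "travel": [0, 0, -0.55], "turn": 0},
  {"hand": 0, "travel": [0, 0, -0.6], "turn": 0},
  {"hand": 0, "travel": [0, 0, -0.6], "turn": 0},
  {"hand": 0, "travel": [0, 0, -0.6], "turn": 0},
  {"hand": 0, "travel": [0, 0, -0.6], "turn": 0},
])

```text
time_s: 23.22
position: [544.8, 131.4, 145.7]
eef_rot: [-0.005, 1.0, -0.006, 0.005]
wrist_force: [0.1, 0.7, -3.2]
gripper_width: 33.4
```

Request:
step_arm([
  {"hand": 0, "travel": [0, 0, -0.05], "turn": 0},
  {"hand": 0, "travel": [0, 0, -0.1], "turn": 0},
  {"hand": 0, "travel": [0, 0, -0.13], "turn": 0},
  {"hand": 0, "travel": [0, 0, -0.16], "turn": 0},
  {"hand": 0, "travel": [0, 0, -0.19], "turn": 0},
  {"hand": 0, "travel": [0, 0, -0.22], "turn": 0},
  {"hand": 0, "travel": [0, 0, -0.24], "turn": 0},
  {"hand": 0, "travel": [0, 0, -0.24], "turn": 0},
  {"hand": 0, "travel": [0, 0, -0.24], "turn": 0},
  {"hand": 0, "travel": [0, 0, -0.24], "turn": 0},
])

```text
time_s: 24.05
position: [544.9, 131.4, 143.5]
eef_rot: [-0.005, 1.0, -0.006, 0.005]
wrist_force: [-0.5, 0.1, 0.5]
gripper_width: 33.4
```

Request:
step_arm([
  {"hand": 0.39, "travel": [0, 0, 0], "turn": 0},
  {"hand": 0.41, "travel": [0, 0, 0], "turn": 0},
  {"hand": 0.43, "travel": [0, 0, 0], "turn": 0},
  {"hand": 0.46, "travel": [0, 0, 0], "turn": 0},
  {"hand": 0.5, "travel": [0, 0, 0], "turn": 0},
  {"hand": 0.55, "travel": [0, 0, 0], "turn": 0},
  {"hand": 0.6, "travel": [0, 0, 0], "turn": 0},
  {"hand": 0.65, "travel": [0, 0, 0], "turn": 0},
  {"hand": 0.7, "travel": [0, 0, 0], "turn": 0},
  {"hand": 0.7, "travel": [0, 0, 0], "turn": 0},
])

```text
time_s: 24.88
position: [544.9, 131.4, 143.5]
eef_rot: [-0.005, 1.0, -0.006, 0.005]
wrist_force: [0.2, -0.1, 0.6]
gripper_width: 59.5
```

```bash
python3 look.py 20 wrist
```

```text
24.88 [544.9 131.4 143.5] yaw -0.7 w 59.5 F [ 0.2 -0.1  0.6]
```

View pics/wrist20.png

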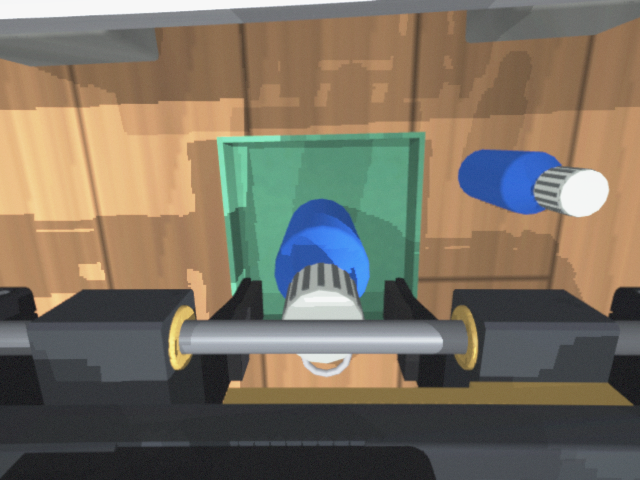

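Bottle stands free. Rise straight up (slow first), then back off to -y.

Request:
step_arm([
  {"hand": 0.85, "travel": [0, 0, 0], "turn": 0},
  {"hand": 0.85, "travel": [0, 0, 0.5], "turn": 0},
  {"hand": 0.85, "travel": [0, 0, 1.5], "turn": 0},
  {"hand": 0.85, "travel": [0, 0, 3], "turn": 0},
  {"hand": 0.85, "travel": [0, 0, 5], "turn": 0},
  {"hand": 0.85, "travel": [0, 0, 8], "turn": 0},
  {"hand": 0.85, "travel": [0, 0, 11], "turn": 0},
  {"hand": 0.85, "travel": [0, 0, 14], "turn": 0},
  {"hand": 0.85, "travel": [0, 0, 17], "turn": 0},
  {"hand": 0.85, "travel": [0, 0, 18], "turn": 0},
])

```text
time_s: 25.77
position: [546.6, 132.7, 329.5]
eef_rot: [-0.006, 1.0, -0.006, 0.01]
wrist_force: [1.0, 1.0, -0.6]
gripper_width: 73.9
```

Request:
step_arm([
  {"hand": 0.85, "travel": [0, -2, 0], "turn": 0},
  {"hand": 0.85, "travel": [0, -4.5, 0], "turn": 0},
  {"hand": 0.85, "travel": [0, -7.5, 0], "turn": 0},
  {"hand": 0.85, "travel": [0, -10.5, 0], "turn": 0},
  {"hand": 0.85, "travel": [0, -13.5, 0], "turn": 0},
  {"hand": 0.85, "travel": [0, -16, 0], "turn": 0},
  {"hand": 0.85, "travel": [0, -18, 0], "turn": 0},
  {"hand": 0.85, "travel": [0, -19.5, 0], "turn": 0},
  {"hand": 0.85, "travel": [0, -20, 0], "turn": 0},
  {"hand": 0.85, "travel": [0, -20, 0], "turn": 0},
])

```text
time_s: 26.6
position: [546.4, -68.7, 329.4]
eef_rot: [-0.006, 1.0, -0.007, 0.009]
wrist_force: [-0.3, 0.6, 0.3]
gripper_width: 74.3
```

```bash
python3 look.py 21 side top
```

```text
26.6 [546.4 -68.7 329.4] yaw -0.84 w 74.3 F [-0.3  0.6  0.3]
```

View pics/side21.png

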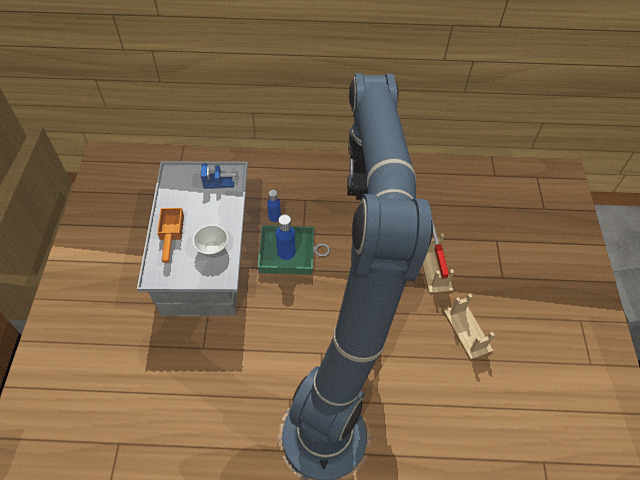

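View pics/top21.png

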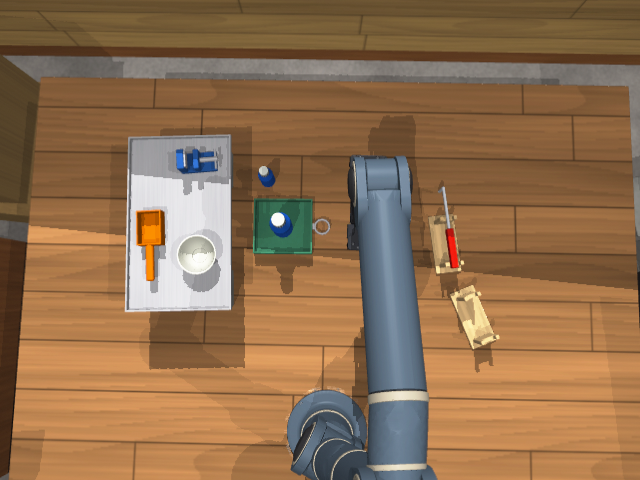

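The top view shows the bottle upright in the pan (280,222). The pan is clear of the shelf, with its edge at column 253 and the tray's at 231. The hook lies in both forks (446,245), and the bowl, scoop and clamp are unmoved. Handing in.

```bash
python3 - <<'E'
from station import job
print(job.sign_off())
E
```

```text
the job is handed in; nothing more can be done
None
```

The job is done and handed in at about 27 s of the 69 s allowed; sign-off reports no verdict.

- **Pan:** I hooked it by its eye and pulled it straight out. Its inner end is about 35 mm in front of the shelf's front edge. Only the hook pulled it; the gripper stayed well clear.
- **Hook:** It lies in both forks of the farther rest, within about 2 mm of where I found it. Early on, two ways of locating the rest's centre disagreed by about 5 mm. I therefore put the hook back at its measured starting pose, not at the rest's nominal centre.
- **Bottle:** I took the one on the tray, whose cap top measured 169 mm above the tray floor. The look-alike on the table is about 123 mm high. When I set it down near the middle of the pan floor, the wrist force only changed from -3.2 to +0.5 N, and it stayed upright after release.
- **Other things:** The bowl, scoop, clamp, small bottle and second rest look unmoved in the last top and side pictures. No check failed.

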